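# Park the ear defenders on their charging hanger

### The job

The orange ear defenders are lying on their side on the bench. Stand them upright on their two cups on the table top and let go, then pick them up again and hang them by the headband over the padded rest of the charging hanger, one cup on each side of its sprung arm, so that their weight alone sinks the arm fully down to start the charging. Leave the other things on the bench where they are.

Things in the scene. Friction and masses are not known exactly. Their poses are not given: they have to be found in the camera images.
- ear_defenders: Rigid ear defenders, ~0.24 kg: orange cups with black cushions, black arched headband; 168 mm over the cups, 161 mm tall upright. Origin: midway between cups and headband, 80 mm above the cups' underside; own z towards the headband's middle, y from cup to cup, x across the headband. At the start own x points up, z is level. Standing, they right themselves if let go within 0.2 rad of upright.
- crown (a point): Middle of the top of the headband's padded crown (own z = +81 mm of the ear defenders; same axes). The crown is a flat-sided pad 34 mm along x, 50 mm along y and 21 mm thick along z; the arch falls away from it to the cups on either side, 30 mm wide.
- crown_under (a point): Middle of the crown's flat underside (own z = +60 mm; same axes), the face that lies on the hanger's rest when they hang.
- cup_a (a point): Centre of the +y cup with its cushion (own y = +63, z = -42 mm; same axes): a rounded block with flat faces and flat underside, 60 mm along x, 42 mm along y, 76 mm along z. The clear gap between the two cups is 84 mm. A grip across y on one cup carries the whole.
- cup_b (a point): Centre of the -y cup with its cushion (own y = -63, z = -42 mm; same axes), same size as the other.
- hanger: Charging hanger, fixed to the table: grey round foot 130 mm across, 11 mm high, slim column near its rim, and on it a sprung arm reaching back over the foot. Origin: on the table below the middle of the arm's rest; z up, own x level from the arm's free tip (x = -53 mm, nothing beyond) to the column (x = +75 mm; head from x = 60 mm on, 36 mm wide, 165 mm high).
- rest (a point): Middle of the top of the arm's black padded rest, 167 mm above the table with the arm up, 160 mm with it down. Rest 56 mm along own x, 26 mm along y, between two low lips (6 mm thick, 3.5 mm above the rest, centred 31 mm either way along x). Own x runs along the arm towards the column, z up.
- hanger_arm (a joint): Angle of the sprung arm at its hinge by the column, rad: 0 = up (free tip raised by 0.10 rad), 0.10 = fully down, level. About 0.4 N on the rest starts it down and 1 N takes it fully down, so the hung ear defenders sink it; without them it rises again.
- tin_wax: Round gold-lidded tin, 60 mm across, 20 mm high; bystander at the front of the table.
- tin_dye: Round red-lidded tin, 44 mm across, 18 mm high; bystander at the front.
- blue_spool: Blue thread spool, 29 mm across, 46 mm high; bystander at the front.
- red_spool: Red thread spool, 29 mm across, 46 mm high; bystander at the front.
- eyelet_jar: Clear jar with black lid, 45 mm across, 56 mm high; bystander at the front right.
- tape_roll: Roll of brown tape lying flat, 72 mm across, 24 mm high; bystander at the front left.
- mallet: Wooden mallet lying along the back edge, 197 mm long, 72 mm over the head, 43 mm high; bystander.

How it is judged (in metres and radians):
On the way:
1. the ear defenders stand upright on their cups on the table, let go (angle between ear_defenders's own z axis and vertical below 0.15 rad and height (world z) of crown between 0.15 and 0.172 m and contact force between ear_defenders and the arm below 0.1 N and contact force between ear_defenders and the fingers below 0.1 N and linear speed of ear_defenders below 0.03 m/s), for 0.3 s.
At the end, for the whole second after the job is handed in: Released and at rest on the arm: underside of the crown on the rest (within 18 mm of its middle along the arm, 25 mm across, at most 6 mm above), headband square to the arm within 0.35 rad and upright within 0.2 rad, arm fully down (over 0.088 rad) (x of crown_under in the frame of rest between -0.018 and 0.018 m and y of crown_under in the frame of rest between -0.025 and 0.025 m and z of crown_under in the frame of rest below 0.006 m and angle between ear_defenders's own z axis and vertical below 0.2 rad and angle between the x axis of ear_defenders and the x axis of rest, either way round below 0.35 rad and value of joint hanger_arm above 0.088 rad and contact force between ear_defenders and the fingers below 0.1 N and linear speed of ear_defenders below 0.03 m/s); the robot touches nothing.
It fails at once if another thing on the bench is moved by more than 30 mm (distance of any of tin_wax, tin_dye, blue_spool, red_spool, eyelet_jar, tape_roll, mallet from where it was at the start of the episode above 0.03 m).
It also fails if it takes over 72 s, if anything falls off the work surface, if the arm or the gripper's body presses on something with over 40 N, if the wrist force passes 120 N, or if a joint passes its speed limit or range.

### The arm

A 6-joint arm with a two-finger parallel gripper is mounted at the origin on a cart in front of the work surface, level with it; the furniture and walls round the work are solid. World frame = base frame: x ahead of the robot, y to its left, z up, the work surface at z = 0. Lengths are in mm, angles in rad, forces in N, time in s.
With the tool pointing down it reaches from about 350 to 725 mm from the base axis. Payload 4.3 kg.
Tool frame: the origin (TCP) lies midway between the tips of the shut fingers; the grasp point (between the pads) lies ctrl.grasp_offset behind it (ctrl.grasp_offset is the distance from the TCP to the grasp point, in mm); z points along the fingers, y is the line along which they close (so a half turn about z gives the same grasp; the last joint's range is limited). The gripper opens to 85 mm and grips with 20 to 120 N. Pads are 22 mm wide; open, the fingers measure 114 mm over their backs; the gripper's body (76 mm by 85 mm) begins 54 mm behind the grasp point. The pads swing forward as they close: fully open they stand 13 mm farther back than shut.
Start: joints at [1.002, 0.377, 0.081, 1.274, 0, 1.46], TCP at [254.664, 515.571, 231.329] pointing down, gripper open.
Joint ranges: [-2.72, 2.72], [-0.84, 1.66], [-1.02, 1.22], [-1.77, 2.12], [-1.37, 1.28], [-3.14, 3.14]. Speed limits (rad/s): [2.57, 2.57, 3.14, 3.14, 3.14, 3.14].

### API

Orientations are given as a rotation vector (axis times angle).
In Python, from cell import ctrl gives the robot as it stands. The module is installed in compiled form; this text tells all that it offers.
- The arm moves only by the shell command python3 -m pendant 'ROWS' [FORCE]. ROWS is JSON, a list of rows, each an object of numbers: "tx", "ty", "tz": the shift along the tool's x, y, z in units of 40 mm (1.0 is 40 mm); "wx", "wy", "wz": the turn, a rotation vector about the tool's x, y, z in rad; "claw": the opening, from -1 (shut) to 1 (fully open). In form: [{"tx": .., "ty": .., "tz": .., "wx": .., "wy": .., "wz": .., "claw": ..}, ...]. A call has exactly 10 rows; each row is the pose to reach, as a shift and turn from the pose commanded when the call began, along the tool's axes at that moment; what a row does not reach only later rows make up. A row lasts 1/12 s, in which the tool goes at most 41.7 mm and 7.16 degrees, less where a joint would pass 70% of its speed; a pose out of reach is approached as far as the arm can. A call with a gripper value outside its range is refused whole. The fingers move at their own pace and stop on an object; FORCE is the grip in N (left out, the last holds). Time passes only in rows, so rows that repeat a pose let the fingers close, or fill a call up. It gives the time, the measured TCP pose, the force, the opening and the grip force at its end, in the units of the state.
- ctrl.state(): the state, without advancing time (a new reading comes with each control period).
- ctrl.grab_frame(name): name is "scene" or "side" or "wrist"; returns a dict with "pixels" (384x512x3 uint8, blue, green, red), "depth" (384x512 float32, mm along the optical axis (not along the pixel's ray), 0 where there is no reading), "K" (3x3 intrinsics, pixels), "rvec" (rotation vector, rad) and "tvec" (3), from world to camera coordinates, as OpenCV has them. Camera axes: x right, y down, z forward; pixel columns grow to the right and rows downward; lengths in mm; the calibration is good to about 2 mm. The wrist camera is an equidistant fisheye: a pixel r from the principal point sees the ray r / f radians off the axis. A picture is of the moment at which its call begins.
- ctrl.finish_job(): hands the job in; it is judged then, once.
Trained networks look in the newest picture that a camera, given by its name, has taken for a name from the list of things; names that differ only in an ending like _2 or _b are one class to them, and where a whole thing is asked for, a point or a joint stands for the part that bears it (a point fixed in the world has none). Each returns a list of dicts, best first, with "conf" (0 to 1); they miss things now and then, are a little off and sometimes report something else, mostly with a low value. They report only what shows in the picture. A call takes as long as a camera call.
- ctrl.look_for(camera, label): "extent" ([left, top, width, height] in pixels, round what is visible of it).
The state is a dict: "time": time; "joints": joint angles; "dq": joint speeds; "joint_torque": joint torques, N m; "position": TCP position; "orientation": TCP orientation; "wrist_force": force on the tool from outside, world axes, zero at the start; "wrist_torque": the same for the moment, N m; "gripper_width": finger opening in mm; "finger_force": force on a finger pad.
Only numpy, scipy, OpenCV 4.12 (cv2) and the standard library are available. Lean on these libraries where they do the work, as an engineer would, in place of code of your own. Each camera call takes 0.05 s, during which the arm holds its last target. There are 200 camera calls.

## Working session

There is one attempt and no reset: what is moved stays moved. The work goes in short steps, Python scripts to look and compute and a shell command to move; the robot and the scene stay as the last step left them, time stands still between calls to the robot, and variables do not carry over. Pictures are saved under pics/ and viewed, at most 10 in all, crops included, and the job is handed in when it is done.

```bash
mkdir -p pics
cat > h.py <<'E'
import numpy as np, cv2
from cell import ctrl
from scipy.spatial.transform import Rotation as R
def cloud(f):
    h,w=f["depth"].shape; v,u=np.mgrid[:h,:w]; d=f["depth"]; K=f["K"]
    pc=np.stack([(u-K[0,2])/K[0,0]*d,(v-K[1,2])/K[1,1]*d,d],-1)
    Rm=R.from_rotvec(np.ravel(f["rvec"])).as_matrix()
    p=(pc-np.ravel(f["tvec"]))@Rm   # R^T (pc - t)
    p[d<=0]=np.nan; return p
E
python3 - <<'E'
from h import *
s=ctrl.state(); print(s, ctrl.grasp_offset)
ims=[]
for c in("scene","side"):
    f=ctrl.grab_frame(c); ims.append(f["pixels"])
    for l in("ear_defenders","crown","cup_a","hanger","rest"):
        print(c,l,[(np.round(d["conf"],2),np.round(d["extent"])) for d in ctrl.look_for(c,l)[:2]])
    np.savez(c+"0.npz",**f)
for c,i in zip(("scene","side"),ims): cv2.imwrite(f"pics/{c}0.png",cv2.resize(i,(800,600)))
E
```

```text
{'time': 0.0, 'joints': array([1.00169552e+00, 3.78095585e-01, 7.96209450e-02, 1.27437992e+00,
       1.40649166e-05, 1.46052394e+00]), 'dq': array([ 0.0011729 ,  0.00191961,  0.00011671, -0.00036024,  0.00035941,
       -0.00133373]), 'joint_torque': array([ 7.79402890e-04, -4.63598549e+01,  2.69877791e+01,  2.07766512e-02,
       -2.58188893e-04, -1.06269877e-05]), 'position': array([254.29003136, 514.98919088, 230.34037724]), 'orientation': array([-7.14261263e-01, -3.05860005e+00,  3.04028657e-03]), 'wrist_force': array([ 0.63910452,  0.43863557, -0.09538944]), 'wrist_torque': array([0.03647901, 0.01610844, 0.03690348]), 'finger_force': 0.0, 'gripper_width': 85.19084586749769} 18.700000000000003
scene ear_defenders [(np.float64(0.73), array([183., 178.,  66.,  52.]))]
scene crown [(np.float64(0.86), array([186., 174.,  62.,  58.]))]
scene cup_a [(np.float64(0.84), array([183., 171.,  61.,  60.]))]
scene hanger [(np.float64(0.76), array([268., 169.,  49.,  85.]))]
scene rest [(np.float64(0.94), array([290., 176.,  16.,  38.]))]
side ear_defenders [(np.float64(0.8), array([219., 181.,  69.,  53.]))]
side crown [(np.float64(0.78), array([220., 183.,  72.,  47.]))]
side cup_a [(np.float64(0.85), array([221., 182.,  71.,  50.]))]
side hanger [(np.float64(0.89), array([244., 197.,  65.,  85.]))]
side rest [(np.float64(0.62), array([241., 200.,  59.,  24.]))]
```

View pics/scene0.png

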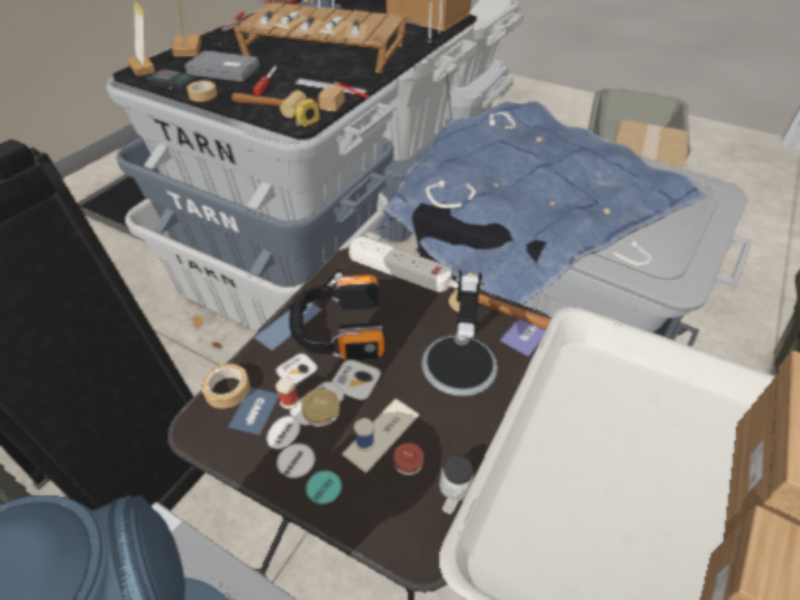

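View pics/side0.png

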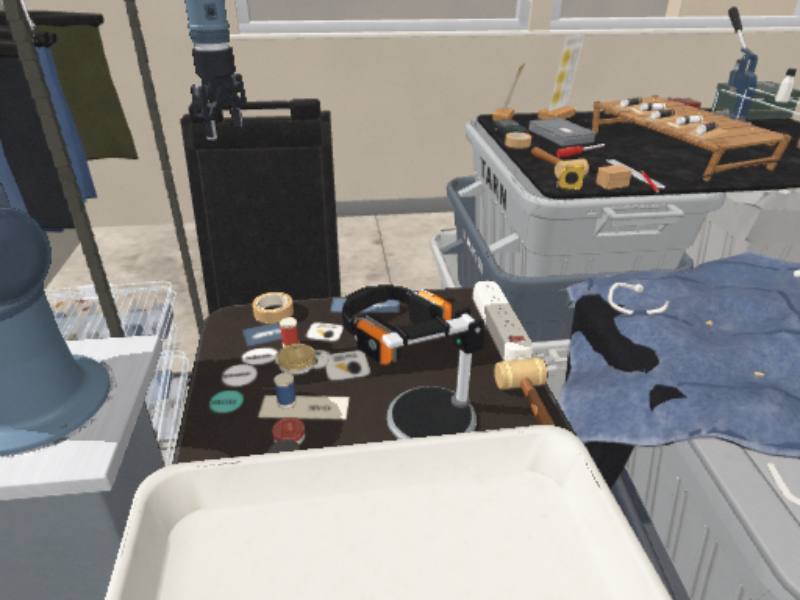

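The scene view shows the defenders around (340,318), with the headband to the left and the cups at (358,292) and (360,342). The hanger arm runs from (468,280) to (466,335), and its foot is at (460,363). In the side view the hanger arm runs from its tip at (390,340) to the column at (468,330).

Run:
```python
from h import *
for c in("scene","side"):
    f=dict(np.load(c+"0.npz")); p=cloud(f); px=f["pixels"].astype(int); hsv=cv2.cvtColor(f["pixels"],cv2.COLOR_BGR2HSV)
    x,y,z=[p[...,i] for i in range(3)]
    box=(183-10,165,75,70) if c=="scene" else (215,178,80,60)
    m=np.zeros(z.shape,bool); m[box[1]:box[1]+box[3],box[0]:box[0]+box[2]]=1
    org=m&(hsv[...,0]>5)&(hsv[...,0]<20)&(hsv[...,1]>170)&(hsv[...,2]>120)
    n,l,st,ce=cv2.connectedComponentsWithStats(org.astype(np.uint8))
    for i in range(1,n):
        if st[i,4]>15:
            q=p[l==i]; print(c,"orange",st[i],np.round(np.nanpercentile(q,[5,50,95],axis=0)))
    b=m&(z>20)&(z<75)&(hsv[...,2]<80); q=p[b]
    print(c,"black",b.sum(),np.round(np.nanpercentile(q,[2,50,98],axis=0)))
    h=(z>130)&(z<185)&(x>200)&(x<900)&(np.abs(y)<500); h[:160]=0
    q=p[h]; print(c,"hanger top",h.sum(),np.round(np.nanpercentile(q,[2,50,98],axis=0)))
    for a in range(0,len(q),max(1,len(q)//25)): print(np.round(q[a]),end=' ')
    print()
    if c=="scene": # foot
        t=(np.abs(z-11)<5)&(x>200); t[:205]=0;t[255:]=0;t[:,:260]=0;t[:,325:]=0
        q=p[t];print("foot",np.round(np.nanpercentile(q,[1,50,99],axis=0)))
    t=(np.abs(z)<4)&(x>100)&(x<1000);print("table",np.round(np.nanpercentile(p[t],[1,50,99],axis=0)))
```

```text
scene orange [217 176  24   5  58] [[610. 105.  54.]
 [635. 122.  58.]
 [648. 152.  60.]]
scene orange [217 211  29  19 224] [[488.  18.  20.]
 [513.  43.  54.]
 [532.  75.  60.]]
scene black 1037 [[467.  26.  21.]
 [528. 124.  42.]
 [625. 199.  59.]]
scene hanger top 501 [[ 514. -138.  139.]
 [ 574. -109.  165.]
 [ 639.  -70.  173.]]
[636. -65. 160.] [632. -81. 157.] [632. -92. 159.] [ 630. -100.  161.] [614. -73. 154.] [614. -84. 156.] [617. -96. 156.] [ 627. -106.  148.] [589. -95. 169.] [ 595. -105.  166.] [579. -94. 166.] [ 587. -109.  164.] [ 576. -109.  167.] [ 566. -106.  168.] [ 574. -123.  166.] [ 561. -120.  169.] [ 552. -117.  169.] [ 544. -116.  169.] [ 532. -114.  173.] [ 537. -131.  173.] [ 530. -120.  168.] [ 537. -137.  168.] [ 530. -133.  165.] [ 523. -134.  165.] [ 519. -136.  164.] [ 518. -141.  162.] 
foot [[ 523. -165.    6.]
 [ 577. -109.   10.]
 [ 638.  -47.   14.]]
table [[ 115. -378.   -3.]
 [ 377.  -15.   -0.]
 [ 967.  649.    3.]]
side orange [275 188  14  17  82] [[630. 100.  33.]
 [645. 107.  55.]
 [654. 131.  61.]]
side orange [229 205  22  28 190] [[498.  19.  11.]
 [525.  32.  53.]
 [539.  67.  60.]]
side black 934 [[473.  24.  21.]
 [529. 133.  41.]
 [627. 200.  59.]]
side hanger top 844 [[ 520. -138.  132.]
 [ 589. -107.  161.]
 [ 650.  -71.  173.]]
[632. -67. 162.] [627. -72. 156.] [637. -84. 158.] [586. -96. 165.] [ 564. -102.  168.] [ 632. -101.  163.] [604. -97. 160.] [ 557. -108.  168.] [627. -98. 156.] [ 577. -111.  166.] [652. -95. 149.] [ 597. -111.  162.] [ 547. -122.  171.] [ 621. -100.  150.] [ 567. -124.  169.] [ 642. -102.  148.] [ 579. -121.  163.] [ 518. -122.  167.] [ 585. -115.  156.] [ 529. -127.  167.] [ 628. -101.  140.] [ 556. -130.  165.] [ 526. -134.  167.] [646. -98. 131.] [ 644. -100.  131.] [ 534. -135.  160.] 
table [[ 105. -375.   -3.]
 [ 428.  -24.    1.]
 [ 975.  661.    4.]]
```

Run:
```python
from h import *
from scipy.optimize import least_squares
from scipy.spatial import cKDTree
def box(c,s,n=4):
    g=[np.arange(-a/2,a/2+.1,n) for a in s]; out=[]
    for k in range(3):
        i,j=[m for m in range(3) if m!=k]; A,B=np.meshgrid(g[i],g[j])
        for sg in(-1,1):
            q=np.zeros((A.size,3));q[:,i]=A.ravel();q[:,j]=B.ravel();q[:,k]=sg*s[k]/2;out.append(q+c)
    return np.vstack(out)
top=[];P=[]
M=[box(np.array([0,63,-42]),[60,42,76]),box(np.array([0,-63,-42]),[60,42,76]),box(np.array([0,0,70.5]),[34,50,21])]
for sg in(-1,1):
    for t in np.linspace(0,1,12):
        a=t*np.pi/2; M.append(box(np.array([0,sg*(25+42*np.sin(a)),70-70*(1-np.cos(a))]),[30,8,8]))
M=np.vstack(M)
W=np.c_[-M[:,2],M[:,1],M[:,0]]  # placeholder
L=np.array([M[:,1],M[:,2],M[:,0]+30]).T # lying: local(u=y,v=z), height
for c in("scene","side"):
    f=dict(np.load(c+"0.npz")); p=cloud(f).reshape(-1,3)
    k=(p[:,2]>10)&(p[:,2]<68)&(p[:,0]>440)&(p[:,0]<700)&(p[:,1]>-10)&(p[:,1]<235); P.append(p[k])
    print(c,k.sum())
tl=cKDTree(L); 
tops=np.vstack([L[(np.abs(L[:,2]-60)<1)]])
def run(P):
    tp=cKDTree(P)
    def res(v):
        c,s=np.cos(v[2]),np.sin(v[2]); Rz=np.array([[c,-s],[s,c]])
        q=P.copy(); q[:,:2]=(P[:,:2]-v[:2])@Rz
        m=tops.copy(); m[:,:2]=tops[:,:2]@Rz.T+v[:2]
        return np.r_[tl.query(q)[0], tp.query(m)[0]]
    b=min((least_squares(res,[565+dx,105+dy,th],loss="soft_l1",f_scale=4,diff_step=1e-3) for dx in(-15,15) for dy in(-15,15) for th in(.45,.65)),key=lambda r:r.cost)
    return b,np.median(res(b.x))
for n,Q in(("scene",P[0]),("side",P[1]),("both",np.vstack(P))):
    b,m=run(Q); v=b.x; c,s=np.cos(v[2]),np.sin(v[2]); print(n,np.round(v,3),b.cost.round(),m.round(2))
    for nm,o in(("a",(63,-42)),("b",(-63,-42)),("crown",(0,81))): print(nm,np.round(v[:2]+np.array([[c,-s],[s,c]])@o),end=' ')
    print()
# hanger arm axis: rest/tip points high
for c in("scene","side"):
    f=dict(np.load(c+"0.npz")); p=cloud(f).reshape(-1,3)
    k=(p[:,2]>155)&(p[:,2]<180)&(p[:,0]>505)&(p[:,0]<625)&(p[:,1]<-60)&(p[:,1]>-170); q=p[k]
    print(c,k.sum(),cv2.minAreaRect(q[:,:2].astype(np.float32)),q.mean(0).round(1),np.round(np.arctan2(*np.linalg.svd(q[:,:2]-q[:,:2].mean(0))[2][0][::-1]),3))
    F=(np.abs(p[:,2]-11)<4)&(p[:,0]>500)&(p[:,0]<660)&(p[:,1]<-30)&(p[:,1]>-190)
    print("foot",cv2.minEnclosingCircle(p[F][:,:2].astype(np.float32)),cv2.minAreaRect(p[F][:,:2].astype(np.float32)))
f=dict(np.load("scene0.npz"));p=cloud(f);ctrl.grab_frame("scene")
for l in("tin_wax","tin_dye","blue_spool","red_spool","eyelet_jar","tape_roll","mallet"):
    d=ctrl.look_for("scene",l)
    if d:
        e=d[0]["extent"];print(l,round(d[0]["conf"],2),p[int(e[1]+e[3]*.4),int(e[0]+e[2]/2)].round())
```

```text
scene 1713
side 1601
scene [545.45  124.465   0.648] 10484.0 2.51
a [621. 129.] b [521.  53.] crown [497. 189.] 
side [548.46  127.685   0.625] 9755.0 2.41
a [624. 130.] b [522.  57.] crown [501. 193.] 
both [546.515 126.213   0.641] 15489.0 2.45
a [622. 130.] b [521.  55.] crown [498. 191.] 
scene 385 ((571.9368896484375, -108.67155456542969), (127.38123321533203, 27.416046142578125), 24.00107765197754) [ 559.9 -114.1  165.6] -2.726
foot ((581.2930297851562, -106.26640319824219), 63.57871627807617) ((583.0180053710938, -106.43250274658203), (124.0561294555664, 123.29525756835938), 85.53963470458984)
side 549 ((574.0430908203125, -108.80624389648438), (123.3684310913086, 29.88861083984375), 24.822038650512695) [ 565.6 -115.7  164.7] -2.711
foot ((585.201904296875, -105.2584228515625), 63.86333465576172) ((584.944580078125, -95.02005004882812), (125.99162292480469, 106.83435821533203), 1.5605963468551636)
tin_wax 0.86 [389.  49.  20.]
tin_dye 0.56 [ 380. -115.   14.]
blue_spool 0.66 [368. -51.  46.]
red_spool 0.49 [370.  89.  45.]
eyelet_jar 0.71 [ 378. -197.   54.]
tape_roll 0.59 [353. 219.  -1.]
mallet 0.98 [ 727. -117.   24.]
```

```bash
cat >> h.py <<'E'
def rows(pos,Rt,s=None):
    s=s or ctrl.state(); R0=R.from_rotvec(s["orientation"])
    t=R0.inv().apply(np.array(pos)-s["position"])/40; w=(R0.inv()*Rt).as_rotvec()
    print("t",t.round(3),"w",w.round(3),"|w|",np.linalg.norm(w).round(2)); return t,w
def frame(z,y):
    z=np.array(z,float);z/=np.linalg.norm(z);y=np.array(y,float);y-=z*(y@z);y/=np.linalg.norm(y)
    return R.from_matrix(np.c_[np.cross(y,z),y,z])
def az(a): return np.array([np.cos(a),np.sin(a),0.])
TH=.641; Y=az(TH); Z=az(TH+np.pi/2); C=np.array([546.5,126.2,30])
al=.5; d=-np.array([0,0,np.cos(al)])-Z*np.sin(al)
G=C-63*Y-45*Z+np.array([0,0,4]); Rg=frame(d,-Y)
E
python3 - <<'E'
from h import *
print(G, d, Rg.as_matrix().round(2))
s=ctrl.state()
rows([480,120,230],frame([0,0,-1],az(1.113+1.2)),s)
E
```

```text
[522.91549155  52.45875671  34.        ] [ 0.28669515 -0.38425869 -0.87758256] [[ 0.52 -0.8   0.29]
 [-0.7  -0.6  -0.38]
 [ 0.48  0.   -0.88]]
t [-9.431 -6.372  0.033] w [ 0.     0.    -1.201] |w| 1.2
```

```bash
python3 -m pendant '[{"tx":-4.7,"ty":-3.2,"tz":0,"wz":-0.6,"claw":1},{"tx":-9.4,"ty":-6.4,"tz":0,"wz":-1.2,"claw":1},{"tx":-9.4,"ty":-6.4,"tz":0,"wz":-1.2,"claw":1},{"tx":-9.4,"ty":-6.4,"tz":0,"wz":-1.2,"claw":1},{"tx":-9.4,"ty":-6.4,"tz":0,"wz":-1.2,"claw":1},{"tx":-9.4,"ty":-6.4,"tz":0,"wz":-1.2,"claw":1},{"tx":-9.4,"ty":-6.4,"tz":0,"wz":-1.2,"claw":1},{"tx":-9.4,"ty":-6.4,"tz":0,"wz":-1.2,"claw":1},{"tx":-9.4,"ty":-6.4,"tz":0,"wz":-1.2,"claw":1},{"tx":-9.4,"ty":-6.4,"tz":0,"wz":-1.2,"claw":1}]'
python3 - <<'E'
from h import *
s=ctrl.state();print(s["joints"].round(2))
rows([480,120,200],frame([0,0,-1],az(1.113+2.3)),s)
E
```

```text
[1.   0.38 0.08 1.27 0.   1.46]
t [-9.431 -6.372  0.783] w [ 0.     0.    -2.301] |w| 2.3invalid input
```

```bash
python3 -m pendant '[{"tx":-4.7,"ty":-3.2,"tz":0,"wx":0,"wy":0,"wz":-0.6,"claw":1},{"tx":-9.4,"ty":-6.4,"tz":0,"wx":0,"wy":0,"wz":-1.2,"claw":1},{"tx":-9.4,"ty":-6.4,"tz":0,"wx":0,"wy":0,"wz":-1.2,"claw":1},{"tx":-9.4,"ty":-6.4,"tz":0,"wx":0,"wy":0,"wz":-1.2,"claw":1},{"tx":-9.4,"ty":-6.4,"tz":0,"wx":0,"wy":0,"wz":-1.2,"claw":1},{"tx":-9.4,"ty":-6.4,"tz":0,"wx":0,"wy":0,"wz":-1.2,"claw":1},{"tx":-9.4,"ty":-6.4,"tz":0,"wx":0,"wy":0,"wz":-1.2,"claw":1},{"tx":-9.4,"ty":-6.4,"tz":0,"wx":0,"wy":0,"wz":-1.2,"claw":1},{"tx":-9.4,"ty":-6.4,"tz":0,"wx":0,"wy":0,"wz":-1.2,"claw":1},{"tx":-9.4,"ty":-6.4,"tz":0,"wx":0,"wy":0,"wz":-1.2,"claw":1}]' 60
python3 - <<'E'
from h import *
s=ctrl.state();print(s["joints"].round(2))
rows([480,120,200],frame([0,0,-1],az(1.113+2.3)),s)
E
```

```text
time: 1.83
position: [438.6, 191.2, 231.6]
orientation: [-1.017, 2.972, 0.0]
wrist_force: [1.1, 1.2, -0.4]
gripper_width: 85.6
finger_force: 0.0
[ 0.28  0.18 -0.18  1.2   0.   -0.38]
t [ 0.273 -2.04   0.79 ] w [-1.000e-03  1.000e-03 -1.183e+00] |w| 1.18
```

```bash
python3 -m pendant '[{"tx":0.3,"ty":-2,"tz":0.4,"wx":0,"wy":0,"wz":-1.2,"claw":1},{"tx":0.3,"ty":-2,"tz":0.4,"wx":0,"wy":0,"wz":-1.2,"claw":1},{"tx":0.3,"ty":-2,"tz":0.4,"wx":0,"wy":0,"wz":-1.2,"claw":1},{"tx":0.3,"ty":-2,"tz":0.4,"wx":0,"wy":0,"wz":-1.2,"claw":1},{"tx":0.3,"ty":-2,"tz":0.4,"wx":0,"wy":0,"wz":-1.2,"claw":1},{"tx":0.3,"ty":-2,"tz":0.4,"wx":0,"wy":0,"wz":-1.2,"claw":1},{"tx":0.3,"ty":-2,"tz":0.4,"wx":0,"wy":0,"wz":-1.2,"claw":1},{"tx":0.3,"ty":-2,"tz":0.4,"wx":0,"wy":0,"wz":-1.2,"claw":1},{"tx":0.3,"ty":-2,"tz":0.4,"wx":0,"wy":0,"wz":-1.2,"claw":1},{"tx":0.3,"ty":-2,"tz":0.4,"wx":0,"wy":0,"wz":-1.2,"claw":1}]' 60
python3 - <<'E'
from h import *
s=ctrl.state();print(s["joints"].round(2))
rows(G-101*d,Rg,s)
E
```

```text
time: 2.67
position: [477.2, 121.9, 215.4]
orientation: [-2.518, 1.878, -0.0]
wrist_force: [-0.6, -0.4, -0.1]
gripper_width: 85.1
finger_force: 0.0
[ 0.12  0.22 -0.18  1.17  0.   -1.74]
t [ 0.855 -0.184  2.319] w [ 0.088  0.495 -0.345] |w| 0.61
```

```bash
python3 -m pendant '[{"tx":0.85,"ty":-0.18,"tz":2.3,"wx":0.088,"wy":0.495,"wz":-0.345,"claw":1},{"tx":0.85,"ty":-0.18,"tz":2.3,"wx":0.088,"wy":0.495,"wz":-0.345,"claw":1},{"tx":0.85,"ty":-0.18,"tz":2.3,"wx":0.088,"wy":0.495,"wz":-0.345,"claw":1},{"tx":0.85,"ty":-0.18,"tz":2.3,"wx":0.088,"wy":0.495,"wz":-0.345,"claw":1},{"tx":0.85,"ty":-0.18,"tz":2.3,"wx":0.088,"wy":0.495,"wz":-0.345,"claw":1},{"tx":0.85,"ty":-0.18,"tz":2.3,"wx":0.088,"wy":0.495,"wz":-0.345,"claw":1},{"tx":0.85,"ty":-0.18,"tz":2.3,"wx":0.088,"wy":0.495,"wz":-0.345,"claw":1},{"tx":0.85,"ty":-0.18,"tz":2.3,"wx":0.088,"wy":0.495,"wz":-0.345,"claw":1},{"tx":0.85,"ty":-0.18,"tz":2.3,"wx":0.088,"wy":0.495,"wz":-0.345,"claw":1},{"tx":0.85,"ty":-0.18,"tz":2.3,"wx":0.088,"wy":0.495,"wz":-0.345,"claw":1}]' 60
python3 - <<'E'
from h import *
s=ctrl.state();print(s["joints"].round(2))
rows(G+18.7*d,Rg,s)
f=ctrl.grab_frame("wrist"); cv2.imwrite("pics/w1.png",cv2.resize(f["pixels"],(800,600)))
E
```

```text
time: 3.5
position: [495.0, 91.0, 124.4]
orientation: [2.539, -1.286, 0.65]
wrist_force: [0.1, -0.4, 0.1]
gripper_width: 85.5
finger_force: 0.0
[ 0.34  0.21 -0.55  0.65 -0.48 -1.9 ]
t [-0.04   0.013  3.02 ] w [ 0.002 -0.    -0.008] |w| 0.01
```

View pics/w1.png

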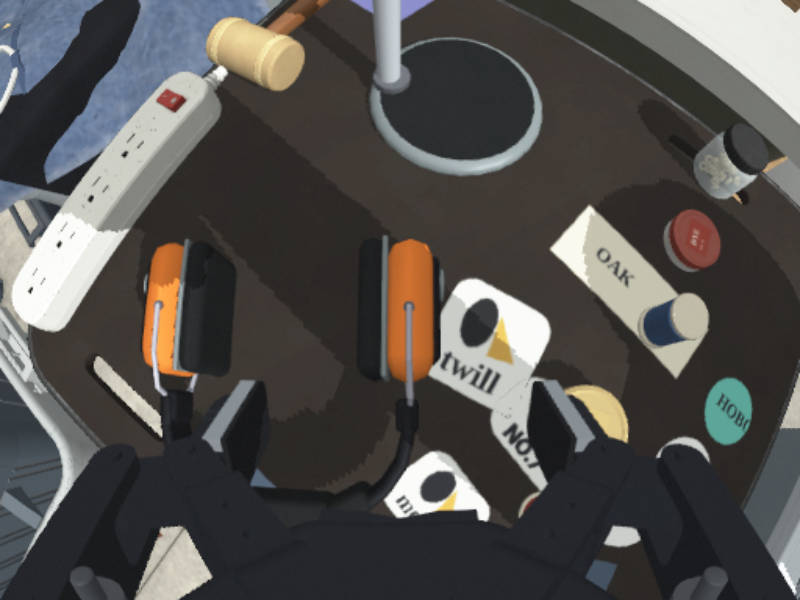

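The wrist view shows the near cup at (400,308), square and centred between the fingers at (235,430) and (555,430). I'll go in straight.

```bash
python3 -m pendant '[{"tx":-0.02,"ty":0,"tz":0.6,"wx":0,"wy":0,"wz":0,"claw":1},{"tx":-0.04,"ty":0,"tz":1.2,"wx":0,"wy":0,"wz":0,"claw":1},{"tx":-0.04,"ty":0,"tz":1.8,"wx":0,"wy":0,"wz":0,"claw":1},{"tx":-0.04,"ty":0,"tz":2.4,"wx":0,"wy":0,"wz":0,"claw":1},{"tx":-0.04,"ty":0,"tz":2.8,"wx":0,"wy":0,"wz":0,"claw":1},{"tx":-0.04,"ty":0,"tz":3.0,"wx":0,"wy":0,"wz":0,"claw":1},{"tx":-0.04,"ty":0,"tz":3.0,"wx":0,"wy":0,"wz":0,"claw":1},{"tx":-0.04,"ty":0,"tz":3.0,"wx":0,"wy":0,"wz":0,"claw":0.2},{"tx":-0.04,"ty":0,"tz":3.0,"wx":0,"wy":0,"wz":0,"claw":-0.3},{"tx":-0.04,"ty":0,"tz":3.0,"wx":0,"wy":0,"wz":0,"claw":-0.5}]' 60; python3 -m pendant '[{"tx":0,"ty":0,"tz":0,"wx":0,"wy":0,"wz":0,"claw":-0.5},{"tx":0,"ty":0,"tz":0,"wx":0,"wy":0,"wz":0,"claw":-0.5},{"tx":0,"ty":0,"tz":0,"wx":0,"wy":0,"wz":0,"claw":-0.5},{"tx":0,"ty":0,"tz":0,"wx":0,"wy":0,"wz":0,"claw":-0.5},{"tx":0,"ty":0,"tz":0,"wx":0,"wy":0,"wz":0,"claw":-0.5},{"tx":0,"ty":0,"tz":0,"wx":0,"wy":0,"wz":0,"claw":-0.5},{"tx":0,"ty":0,"tz":0,"wx":0,"wy":0,"wz":0,"claw":-0.5},{"tx":0,"ty":0,"tz":0,"wx":0,"wy":0,"wz":0,"claw":-0.5},{"tx":0,"ty":0,"tz":0,"wx":0,"wy":0,"wz":0,"claw":-0.5},{"tx":0,"ty":0,"tz":0,"wx":0,"wy":0,"wz":0,"claw":-0.5}]' 60
```

```text
time: 4.38
position: [527.8, 46.7, 18.5]
orientation: [2.54, -1.283, 0.651]
wrist_force: [0.2, -0.5, -0.2]
gripper_width: 51.7
finger_force: 0.0
time: 5.22
position: [527.9, 46.8, 18.6]
orientation: [2.541, -1.282, 0.652]
wrist_force: [-2.6, 2.4, 6.4]
gripper_width: 39.0
finger_force: 59.7
```

```bash
cat >> h.py <<'E'
def pose(s): return R.from_rotvec(s["orientation"]),np.array(s["position"])
# object frame lying
Ro=R.from_matrix(np.c_[[0,0,1],Y,Z])
Rt0=R.from_rotvec([2.541,-1.282,0.652]);pt0=np.array([527.9,46.8,18.6])
def tool_for(Robj,c):  # tool pose that puts the object at Robj,c
    D=Robj*Ro.inv(); return D*Rt0, D.apply(pt0-C)+c
def stand(phi): return R.from_matrix(np.c_[-az(phi),az(phi-np.pi/2),[0,0,1]])
E
python3 - <<'E'
from h import *
Rw,p=tool_for(R.from_rotvec([0,0,-1.1])*Ro,np.array([520,100,190.]));rows(p,Rw)
Rw,p=tool_for(stand(.4),np.array([540,90,130.]));print(p,Rw.as_matrix().round(2));rows(p,Rw)
E
```

```text
t [ 0.194  1.242 -4.459] w [-0.528  0.002  0.964] |w| 1.1
[526.20473414 151.9033021   77.48379461] [[-0.44 -0.39  0.81]
 [-0.18  0.92  0.34]
 [-0.88  0.   -0.48]]
t [-1.169 -1.53  -2.316] w [ 0.544 -1.088  1.879] |w| 2.24
```

```bash
python3 -m pendant '[{"tx":0.24,"ty":0,"tz":-0.44,"wx":0,"wy":0,"wz":0,"claw":-0.5},{"tx":0.6,"ty":0,"tz":-1.1,"wx":0,"wy":0,"wz":0,"claw":-0.5},{"tx":0.96,"ty":0,"tz":-1.76,"wx":0,"wy":0,"wz":0,"claw":-0.5},{"tx":0.8,"ty":0.2,"tz":-2.5,"wx":-0.06,"wy":0,"wz":0.1,"claw":-0.5},{"tx":0.6,"ty":0.5,"tz":-3.2,"wx":-0.12,"wy":0,"wz":0.22,"claw":-0.5},{"tx":0.4,"ty":0.8,"tz":-3.8,"wx":-0.18,"wy":0,"wz":0.33,"claw":-0.5},{"tx":0.2,"ty":1,"tz":-4.4,"wx":-0.24,"wy":0,"wz":0.44,"claw":-0.5},{"tx":0.2,"ty":1.2,"tz":-4.4,"wx":-0.3,"wy":0,"wz":0.55,"claw":-0.5},{"tx":0.2,"ty":1.2,"tz":-4.4,"wx":-0.36,"wy":0,"wz":0.66,"claw":-0.5},{"tx":0.2,"ty":1.2,"tz":-4.4,"wx":-0.42,"wy":0,"wz":0.77,"claw":-0.5}]' 60;  python3 - <<'E'
from h import *
s=ctrl.state();print(s["joints"].round(2))
Rw,p=tool_for(R.from_rotvec([0,0,-1.3])*Ro,np.array([520,100,190.]));rows(p,Rw)
Rw,p=tool_for(stand(.4),np.array([540,90,150.]));rows(p,Rw)
f=ctrl.grab_frame("scene"); cv2.imwrite("pics/s2.png",cv2.resize(f["pixels"][110:302,100:356],(768,576)))
E
```

```text
time: 6.05
position: [441.7, 80.9, 175.9]
orientation: [1.683, -2.134, 0.43]
wrist_force: [0.2, 0.1, -1.8]
gripper_width: 39.7
finger_force: 60.2
[ 0.32  0.4  -0.14  1.31 -0.42 -0.95]
t [-0.289  0.169 -0.235] w [-0.204  0.002  0.377] |w| 0.43
t [-2.887 -1.641  0.659] w [ 0.287 -1.444  0.995] |w| 1.78
```

View pics/s2.png

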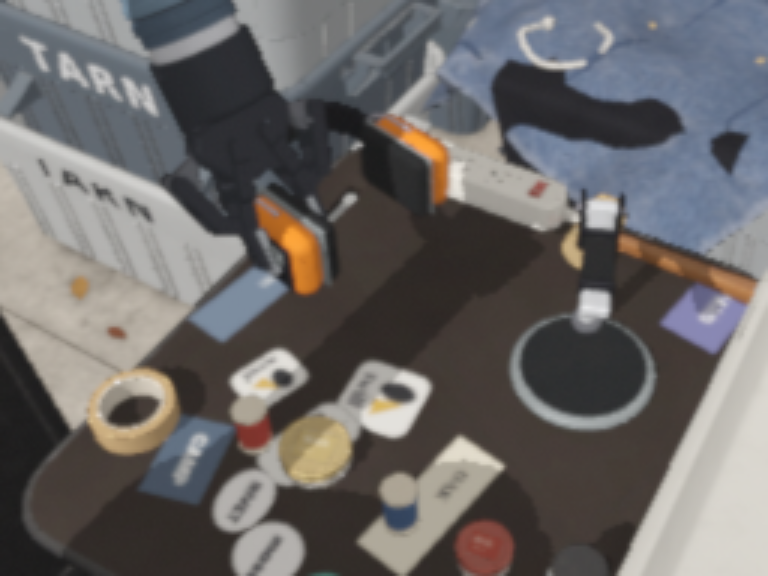

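The cup at (300,240) is held and the free cup is at (405,160). All bystanders are untouched. Next I'll turn the defenders upright in the air.

```bash
python3 -m pendant '[{"tx":-0.2,"ty":-0.1,"tz":0,"wx":0.02,"wy":-0.1,"wz":0.07,"claw":-0.5},{"tx":-0.4,"ty":-0.2,"tz":0,"wx":0.04,"wy":-0.2,"wz":0.14,"claw":-0.5},{"tx":-0.6,"ty":-0.4,"tz":0,"wx":0.06,"wy":-0.3,"wz":0.21,"claw":-0.5},{"tx":-0.8,"ty":-0.5,"tz":0,"wx":0.08,"wy":-0.4,"wz":0.28,"claw":-0.5},{"tx":-1,"ty":-0.6,"tz":0,"wx":0.1,"wy":-0.5,"wz":0.35,"claw":-0.5},{"tx":-1.2,"ty":-0.7,"tz":0,"wx":0.12,"wy":-0.6,"wz":0.42,"claw":-0.5},{"tx":-1.4,"ty":-0.8,"tz":0.1,"wx":0.14,"wy":-0.7,"wz":0.49,"claw":-0.5},{"tx":-1.6,"ty":-0.9,"tz":0.2,"wx":0.16,"wy":-0.8,"wz":0.56,"claw":-0.5},{"tx":-1.8,"ty":-1,"tz":0.3,"wx":0.18,"wy":-0.9,"wz":0.63,"claw":-0.5},{"tx":-2,"ty":-1.1,"tz":0.4,"wx":0.2,"wy":-1,"wz":0.7,"claw":-0.5}]' 60;  python3 - <<'E'
from h import *
s=ctrl.state();print(s["joints"].round(2))
Rw,p=tool_for(stand(.4),np.array([540,90,120.]));rows(p,Rw)
E
```

```text
time: 6.93
position: [498.7, 130.6, 123.8]
orientation: [-0.876, 2.36, 0.057]
wrist_force: [0.1, -0.8, -3.4]
gripper_width: 39.2
finger_force: 60.2
[-0.02 -0.06 -1.    0.06  0.26 -0.66]
t [0.075 0.231 1.637] w [ 0.082 -0.439  0.302] |w| 0.54
```

```bash
python3 -m pendant '[{"tx":0,"ty":0,"tz":0.2,"wx":0.01,"wy":-0.05,"wz":0.03,"claw":-0.5},{"tx":0,"ty":0.1,"tz":0.4,"wx":0.02,"wy":-0.1,"wz":0.07,"claw":-0.5},{"tx":0,"ty":0.1,"tz":0.7,"wx":0.03,"wy":-0.2,"wz":0.13,"claw":-0.5},{"tx":0.1,"ty":0.2,"tz":1,"wx":0.05,"wy":-0.28,"wz":0.19,"claw":-0.5},{"tx":0.1,"ty":0.2,"tz":1.3,"wx":0.06,"wy":-0.36,"wz":0.25,"claw":-0.5},{"tx":0.1,"ty":0.2,"tz":1.6,"wx":0.08,"wy":-0.44,"wz":0.3,"claw":-0.5},{"tx":0.1,"ty":0.2,"tz":1.6,"wx":0.08,"wy":-0.44,"wz":0.3,"claw":-0.5},{"tx":0.1,"ty":0.2,"tz":1.6,"wx":0.08,"wy":-0.44,"wz":0.3,"claw":-0.5},{"tx":0.1,"ty":0.2,"tz":1.6,"wx":0.08,"wy":-0.44,"wz":0.3,"claw":-0.5},{"tx":0.1,"ty":0.2,"tz":1.6,"wx":0.08,"wy":-0.44,"wz":0.3,"claw":-0.5}]' 60;  python3 - <<'E'
from h import *
s=ctrl.state();print(s["joints"].round(2))
Rw,p=tool_for(stand(.4),np.array([540,90,83.]));rows(p,Rw,s); print(p)
for c in("scene","side"):
    f=ctrl.grab_frame(c);np.savez(c+"3.npz",**f)
f=dict(np.load("side3.npz")); cv2.imwrite("pics/s3.png",cv2.resize(f["pixels"][110:302,140:396],(768,576)))
E
```

```text
time: 7.77
position: [676.6, 151.6, 129.9]
orientation: [-0.434, 2.083, 0.257]
wrist_force: [-0.8, -1.1, -2.8]
gripper_width: 39.4
finger_force: 60.9
[-0.05  0.34 -1.02 -0.76  0.4  -0.25]
t [ 3.922  1.502 -1.635] w [ 0.019 -0.046  0.004] |w| 0.05
[526.20473414 151.9033021   30.48379461]
```

View pics/s3.png

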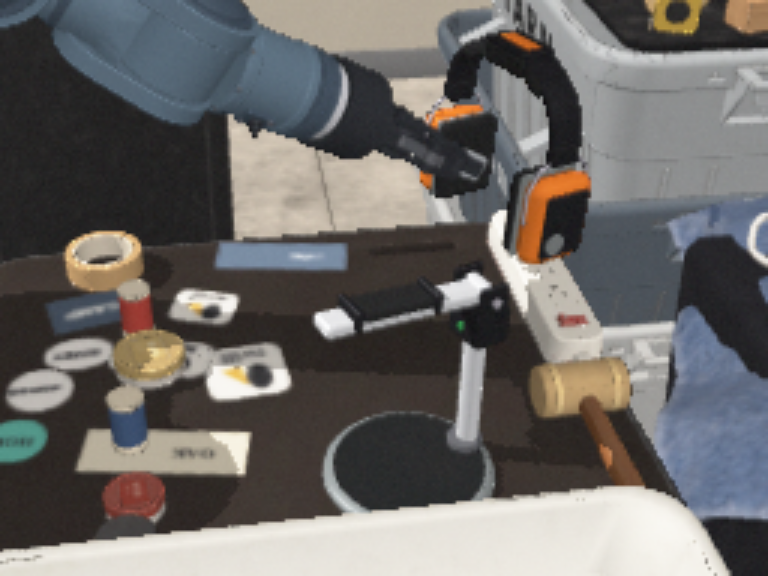

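The defenders are now upright in the gripper, with the crown at (520,45), but a joint limit pushed the position out to x=677. Standing them with the tool pointing left avoids that limit.

Run:
```python
from h import *
s=ctrl.state()
for ph,c in((.8,(590,120,160)),(1.2,(560,130,140))):
    Rw,p=tool_for(stand(ph),np.array(c,float));print(p.round());rows(p,Rw,s)
```

```text
[553. 172. 107.]
t [ 1.828  1.683 -1.921] w [-0.326 -0.045 -0.197] |w| 0.38
[506. 163.  87.]
t [ 2.865  1.963 -2.651] w [-0.672 -0.04  -0.398] |w| 0.78
```

```bash
python3 -m pendant '[{"tx":-0.2,"ty":0.3,"tz":-0.4,"wx":-0.1,"wy":0,"wz":-0.06,"claw":-0.5},{"tx":0,"ty":0.6,"tz":-0.8,"wx":-0.2,"wy":-0.02,"wz":-0.12,"claw":-0.5},{"tx":0.5,"ty":1,"tz":-1.2,"wx":-0.3,"wy":-0.04,"wz":-0.18,"claw":-0.5},{"tx":1,"ty":1.3,"tz":-1.6,"wx":-0.4,"wy":-0.04,"wz":-0.24,"claw":-0.5},{"tx":1.5,"ty":1.6,"tz":-2,"wx":-0.5,"wy":-0.04,"wz":-0.3,"claw":-0.5},{"tx":2,"ty":1.8,"tz":-2.3,"wx":-0.6,"wy":-0.04,"wz":-0.36,"claw":-0.5},{"tx":2.4,"ty":1.9,"tz":-2.5,"wx":-0.67,"wy":-0.04,"wz":-0.4,"claw":-0.5},{"tx":2.8,"ty":1.96,"tz":-2.65,"wx":-0.67,"wy":-0.04,"wz":-0.4,"claw":-0.5},{"tx":2.8,"ty":1.96,"tz":-2.65,"wx":-0.67,"wy":-0.04,"wz":-0.4,"claw":-0.5},{"tx":2.8,"ty":1.96,"tz":-2.65,"wx":-0.67,"wy":-0.04,"wz":-0.4,"claw":-0.5}]' 60;  python3 - <<'E'
from h import *
s=ctrl.state();print(s["joints"].round(2))
Rw,p=tool_for(stand(1.2),np.array([560,130,90.]));rows(p,Rw,s); print(p)
E
```

```text
time: 8.7
position: [507.5, 162.8, 90.3]
orientation: [-1.213, 1.783, 0.72]
wrist_force: [0.4, -0.1, -2.5]
gripper_width: 39.6
finger_force: 61.0
[-0.37  0.43 -0.78  0.35  1.07 -1.56]
t [1.16  0.037 0.632] w [-0.003 -0.001  0.001] |w| 0.0
[505.9820349  163.23232791  37.48379461]
```

```bash
cat >> h.py <<'E'
from scipy.optimize import least_squares
from scipy.spatial import cKDTree
def _box(c,s,n=4):
    g=[np.arange(-a/2,a/2+.1,n) for a in s]; out=[]
    for k in range(3):
        i,j=[m for m in range(3) if m!=k]; A,B=np.meshgrid(g[i],g[j])
        for sg in(-1,1):
            q=np.zeros((A.size,3));q[:,i]=A.ravel();q[:,j]=B.ravel();q[:,k]=sg*s[k]/2;out.append(q+c)
    return np.vstack(out)
M=[_box(np.array([0,63,-42]),[60,42,76]),_box(np.array([0,-63,-42]),[60,42,76]),_box(np.array([0,0,70.5]),[34,50,21])]
for sg in(-1,1):
    for t in np.linspace(0,1,12):
        a=t*np.pi/2; M.append(_box(np.array([0,sg*(25+42*np.sin(a)),70-70*(1-np.cos(a))]),[30,8,8]))
TM=cKDTree(np.vstack(M))
def fit(R0,c0,cams=("scene","side"),zmin=5,frames=None):
    P=[]
    for c in cams:
        p=cloud((frames or {}).get(c) or ctrl.grab_frame(c)).reshape(-1,3);P.append(p[np.isfinite(p).all(1)&(p[:,2]>zmin)])
    P=np.vstack(P)
    for r in(30,20,15):
        q=R0.inv().apply(P-c0); k=TM.query(q)[0]<r; Q=P[k]
        f=lambda v:TM.query((R.from_rotvec(v[3:])*R0).inv().apply(Q-c0-v[:3]))[0]
        b=least_squares(f,np.zeros(6),loss="soft_l1",f_scale=3,x_scale=[1,1,1,.01,.01,.01],diff_step=1e-3).x
        # numeric-step safe
        R0=R.from_rotvec(b[3:])*R0; c0=c0+b[:3]
    m=R0.as_matrix(); print("n",k.sum(),"c",c0.round(1),"tilt",np.arccos(m[2,2]).round(3),"z",m[:,2].round(3),"y az",np.arctan2(m[1,1],m[0,1]).round(3),"med",np.median(f(b*0)).round(2),"crown",(c0+81*m[:,2]).round(1))
    return R0,c0
E
python3 - <<'E'
from h import *
s=ctrl.state(); Rt,p=pose(s)
D=Rt*Rt0.inv(); Rx,cx=D*Ro, D.apply(C-pt0)+p
print(cx,Rx.as_matrix()[:,2])
fr={c:ctrl.grab_frame(c) for c in("scene","side")}
for cams in(("scene",),("side",),("scene","side")): fit(Rx,cx,cams,frames=fr)
E
```

```text
[561.38181    129.54951077 142.99088125] [-0.00155225  0.00157704  0.99999755]
n 964 c [557.  127.9 141.7] tilt 0.045 z [-0.04   0.022  0.999] y az -0.314 med 2.24 crown [553.8 129.6 222.6]
n 1473 c [564.5 131.  142.9] tilt 0.029 z [ 0.008 -0.028  1.   ] y az -0.369 med 2.12 crown [565.1 128.7 223.9]
n 2401 c [561.7 130.8 142.8] tilt 0.023 z [-0.014 -0.018  1.   ] y az -0.354 med 2.32 crown [560.6 129.3 223.8]
```

The fit confirms upright to 0.02 rad with the cups' underside about 62 mm up. I'll lower them.

```bash
python3 -m pendant '[{"tx":0.25,"ty":0.01,"tz":0.14,"wx":0,"wy":0,"wz":0,"claw":-0.5},{"tx":0.5,"ty":0.01,"tz":0.28,"wx":0,"wy":0,"wz":0,"claw":-0.5},{"tx":0.75,"ty":0.02,"tz":0.41,"wx":0,"wy":0,"wz":0,"claw":-0.5},{"tx":0.95,"ty":0.03,"tz":0.52,"wx":0,"wy":0,"wz":0,"claw":-0.5},{"tx":1.1,"ty":0.03,"tz":0.6,"wx":0,"wy":0,"wz":0,"claw":-0.5},{"tx":1.2,"ty":0.03,"tz":0.66,"wx":0,"wy":0,"wz":0,"claw":-0.5},{"tx":1.26,"ty":0.04,"tz":0.69,"wx":0,"wy":0,"wz":0,"claw":-0.5},{"tx":1.3,"ty":0.04,"tz":0.71,"wx":0,"wy":0,"wz":0,"claw":-0.5},{"tx":1.32,"ty":0.04,"tz":0.72,"wx":0,"wy":0,"wz":0,"claw":-0.5},{"tx":1.32,"ty":0.04,"tz":0.72,"wx":0,"wy":0,"wz":0,"claw":-0.5}]' 60
```

```text
time: 9.63
position: [507.0, 164.0, 31.1]
orientation: [-1.214, 1.78, 0.719]
wrist_force: [-1.0, -0.1, -2.1]
gripper_width: 39.4
finger_force: 61.0
```

```bash
python3 -m pendant '[{"tx":0.01,"ty":0,"tz":0.006,"wx":0,"wy":0,"wz":0,"claw":-0.5},{"tx":0.02,"ty":0,"tz":0.012,"wx":0,"wy":0,"wz":0,"claw":-0.5},{"tx":0.03,"ty":0,"tz":0.018,"wx":0,"wy":0,"wz":0,"claw":-0.5},{"tx":0.04,"ty":0,"tz":0.024,"wx":0,"wy":0,"wz":0,"claw":-0.5},{"tx":0.05,"ty":0,"tz":0.03,"wx":0,"wy":0,"wz":0,"claw":-0.5},{"tx":0.06,"ty":0,"tz":0.033,"wx":0,"wy":0,"wz":0,"claw":-0.5},{"tx":0.06,"ty":0,"tz":0.033,"wx":0,"wy":0,"wz":0,"claw":-0.5},{"tx":0.06,"ty":0,"tz":0.033,"wx":0,"wy":0,"wz":0,"claw":-0.5},{"tx":0.06,"ty":0,"tz":0.033,"wx":0,"wy":0,"wz":0,"claw":-0.5},{"tx":0.06,"ty":0,"tz":0.033,"wx":0,"wy":0,"wz":0,"claw":-0.5}]' 60
```

```text
time: 10.47
position: [506.8, 164.0, 28.2]
orientation: [-1.213, 1.78, 0.719]
wrist_force: [-0.4, 0.1, -2.6]
gripper_width: 39.3
finger_force: 61.0
```

```bash
python3 -m pendant '[{"tx":0.01,"ty":0,"tz":0.006,"wx":0,"wy":0,"wz":0,"claw":-0.5},{"tx":0.02,"ty":0,"tz":0.012,"wx":0,"wy":0,"wz":0,"claw":-0.5},{"tx":0.03,"ty":0,"tz":0.018,"wx":0,"wy":0,"wz":0,"claw":-0.5},{"tx":0.04,"ty":0,"tz":0.024,"wx":0,"wy":0,"wz":0,"claw":-0.5},{"tx":0.05,"ty":0,"tz":0.03,"wx":0,"wy":0,"wz":0,"claw":-0.5},{"tx":0.06,"ty":0,"tz":0.033,"wx":0,"wy":0,"wz":0,"claw":-0.5},{"tx":0.06,"ty":0,"tz":0.033,"wx":0,"wy":0,"wz":0,"claw":-0.5},{"tx":0.06,"ty":0,"tz":0.033,"wx":0,"wy":0,"wz":0,"claw":-0.5},{"tx":0.06,"ty":0,"tz":0.033,"wx":0,"wy":0,"wz":0,"claw":-0.5},{"tx":0.06,"ty":0,"tz":0.033,"wx":0,"wy":0,"wz":0,"claw":-0.5}]' 60
```

```text
time: 11.3
position: [507.1, 164.5, 27.6]
orientation: [-1.211, 1.775, 0.72]
wrist_force: [-6.8, -5.3, 14.6]
gripper_width: 39.4
finger_force: 62.6
```

```bash
python3 -m pendant '[{"tx":-0.03,"ty":0,"tz":-0.017,"wx":0,"wy":0,"wz":0,"claw":-0.5},{"tx":-0.03,"ty":0,"tz":-0.017,"wx":0,"wy":0,"wz":0,"claw":-0.1},{"tx":-0.03,"ty":0,"tz":-0.017,"wx":0,"wy":0,"wz":0,"claw":0.2},{"tx":-0.03,"ty":0,"tz":-0.017,"wx":0,"wy":0,"wz":0,"claw":0.6},{"tx":-0.03,"ty":0,"tz":-0.017,"wx":0,"wy":0,"wz":0,"claw":0.9},{"tx":-0.03,"ty":0,"tz":-0.017,"wx":0,"wy":0,"wz":0,"claw":0.9},{"tx":-0.03,"ty":0,"tz":-0.017,"wx":0,"wy":0,"wz":0,"claw":0.9},{"tx":-0.03,"ty":0,"tz":-0.017,"wx":0,"wy":0,"wz":0,"claw":0.9},{"tx":-0.03,"ty":0,"tz":-0.017,"wx":0,"wy":0,"wz":0,"claw":0.9},{"tx":-0.03,"ty":0,"tz":-0.017,"wx":0,"wy":0,"wz":0,"claw":0.9}]' 60;  python3 - <<'E'
from h import *
fr={c:ctrl.grab_frame(c) for c in("scene","side")}
fit(stand(1.2),np.array([560,131,80.]),frames=fr)
cv2.imwrite("pics/s4.png",cv2.resize(fr["side"]["pixels"][110:302,140:396],(768,576)))
E
```

```text
time: 12.13
position: [506.7, 164.0, 26.7]
orientation: [-1.213, 1.78, 0.72]
wrist_force: [-0.7, -0.1, -0.5]
gripper_width: 81.2
finger_force: 0.0
n 1905 c [560.9 132.5  80. ] tilt 0.036 z [-0.027 -0.025  0.999] y az -0.354 med 2.22 crown [558.8 130.5 160.9]
```

View pics/s4.png

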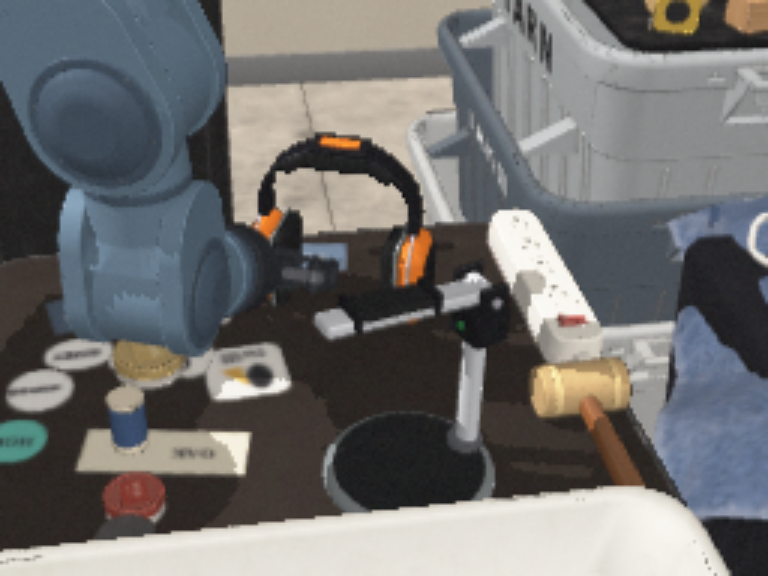

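The defenders stand free, with the crown at (340,143) and height 161 mm. I'll back out along the tool axis, then go up.

```bash
python3 -m pendant '[{"tx":0,"ty":0,"tz":-0.3,"wx":0,"wy":0,"wz":0,"claw":1},{"tx":0,"ty":0,"tz":-0.6,"wx":0,"wy":0,"wz":0,"claw":1},{"tx":0,"ty":0,"tz":-1,"wx":0,"wy":0,"wz":0,"claw":1},{"tx":0,"ty":0,"tz":-1.4,"wx":0,"wy":0,"wz":0,"claw":1},{"tx":0,"ty":0,"tz":-1.8,"wx":0,"wy":0,"wz":0,"claw":1},{"tx":0,"ty":0,"tz":-2.2,"wx":0,"wy":0,"wz":0,"claw":1},{"tx":-0.5,"ty":0,"tz":-2.6,"wx":0,"wy":0,"wz":0,"claw":1},{"tx":-1.3,"ty":0,"tz":-3,"wx":0,"wy":0,"wz":0,"claw":1},{"tx":-2.1,"ty":0,"tz":-3.4,"wx":0,"wy":0,"wz":0,"claw":1},{"tx":-2.9,"ty":0,"tz":-3.8,"wx":0,"wy":0,"wz":0,"claw":1}]' 60;  python3 - <<'E'
from h import *
s=ctrl.state();print(s["joints"].round(2))
fr={c:ctrl.grab_frame(c) for c in("scene","side")}
Rx,cx=fit(stand(1.2),np.array([560,131,80.]),frames=fr)
for c in("scene",),("side",): fit(stand(1.2),np.array([560,131,80.]),c,frames=fr)
# crown pads direct
for c in fr:
    p=cloud(fr[c]).reshape(-1,3); k=(p[:,2]>154)&(p[:,2]<172)&(np.hypot(p[:,0]-560,p[:,1]-131)<45); q=p[k]; print(c,k.sum(),cv2.minAreaRect(q[:,:2].astype(np.float32)),np.percentile(q[:,2],[50,95]).round(1))
for ya in(-.354+np.pi/2,-.354-np.pi/2):
    print(ya); rows([560,131,260],frame([0,0,-1],az(ya)),s)
E
```

```text
time: 13.07
position: [477.9, 91.7, 202.9]
orientation: [-1.212, 1.781, 0.72]
wrist_force: [1.0, 0.5, 0.1]
gripper_width: 85.1
finger_force: 0.0
[-0.56  0.31 -0.58  1.01  1.04 -1.94]
n 2344 c [561.9 132.   80.1] tilt 0.031 z [-0.01  -0.029  1.   ] y az -0.358 med 2.16 crown [561.  129.7 161. ]
n 861 c [560.7 131.7  80.3] tilt 0.029 z [-0.021 -0.02   1.   ] y az -0.35 med 2.02 crown [559.  130.1 161.3]
n 1483 c [562.9 132.2  79.8] tilt 0.029 z [ 0.006 -0.029  1.   ] y az -0.37 med 2.1 crown [563.4 129.9 160.8]
scene 240 ((558.2871704101562, 129.65966796875), (35.57925033569336, 69.78227233886719), 68.80760192871094) [160.4 162.7]
side 203 ((561.074462890625, 129.61349487304688), (36.744407653808594, 67.93814086914062), 71.51644134521484) [161.  162.6]
1.2167963267948965
t [-2.053 -1.548  0.777] w [0.823 0.839 1.386] |w| 1.82
-1.9247963267948967
t [-2.053 -1.548  0.777] w [-0.844  0.828 -1.424] |w| 1.85
```

```bash
python3 -m pendant '[{"tx":-1,"ty":-0.2,"tz":-0.4,"wx":0.05,"wy":0.05,"wz":0.08,"claw":1},{"tx":-2,"ty":-0.6,"tz":-0.3,"wx":0.1,"wy":0.1,"wz":0.17,"claw":1},{"tx":-2,"ty":-1,"tz":0,"wx":0.82,"wy":0.84,"wz":1.39,"claw":1},{"tx":-2.05,"ty":-1.5,"tz":0.4,"wx":0.82,"wy":0.84,"wz":1.39,"claw":1},{"tx":-2.05,"ty":-1.55,"tz":0.6,"wx":0.82,"wy":0.84,"wz":1.39,"claw":1},{"tx":-2.05,"ty":-1.55,"tz":0.78,"wx":0.82,"wy":0.84,"wz":1.39,"claw":1},{"tx":-2.05,"ty":-1.55,"tz":0.78,"wx":0.82,"wy":0.84,"wz":1.39,"claw":1},{"tx":-2.05,"ty":-1.55,"tz":0.78,"wx":0.82,"wy":0.84,"wz":1.39,"claw":1},{"tx":-2.05,"ty":-1.55,"tz":0.78,"wx":0.82,"wy":0.84,"wz":1.39,"claw":1},{"tx":-2.05,"ty":-1.55,"tz":0.78,"wx":0.82,"wy":0.84,"wz":1.39,"claw":1}]' 60;  python3 - <<'E'
from h import *
s=ctrl.state();print(s["joints"].round(2))
rows([560.5,130.3,230],frame([0,0,-1],az(1.213)),s)
E
```

```text
time: 14.0
position: [559.4, 131.2, 257.9]
orientation: [-0.366, 2.682, 0.397]
wrist_force: [0.2, -0.3, -0.2]
gripper_width: 85.5
finger_force: 0.0
[-0.07  0.04 -0.4   0.78  0.36 -0.28]
t [ 0.275 -0.185  0.616] w [0.361 0.355 0.616] |w| 0.8
```

```bash
python3 -m pendant '[{"tx":0.28,"ty":-0.18,"tz":0.6,"wx":0.36,"wy":0.355,"wz":0.616,"claw":1},{"tx":0.28,"ty":-0.18,"tz":0.6,"wx":0.36,"wy":0.355,"wz":0.616,"claw":1},{"tx":0.28,"ty":-0.18,"tz":0.6,"wx":0.36,"wy":0.355,"wz":0.616,"claw":1},{"tx":0.28,"ty":-0.18,"tz":0.6,"wx":0.36,"wy":0.355,"wz":0.616,"claw":1},{"tx":0.28,"ty":-0.18,"tz":0.6,"wx":0.36,"wy":0.355,"wz":0.616,"claw":1},{"tx":0.28,"ty":-0.18,"tz":0.6,"wx":0.36,"wy":0.355,"wz":0.616,"claw":1},{"tx":0.28,"ty":-0.18,"tz":0.6,"wx":0.36,"wy":0.355,"wz":0.616,"claw":1},{"tx":0.28,"ty":-0.18,"tz":0.6,"wx":0.36,"wy":0.355,"wz":0.616,"claw":1},{"tx":0.28,"ty":-0.18,"tz":0.6,"wx":0.36,"wy":0.355,"wz":0.616,"claw":1},{"tx":0.28,"ty":-0.18,"tz":0.6,"wx":0.36,"wy":0.355,"wz":0.616,"claw":1}]' 60;  python3 - <<'E'
from h import *
s=ctrl.state();print(s["joints"].round(2))
rows([560.5,130.3,143],frame([0,0,-1],az(1.213)),s)
f=ctrl.grab_frame("wrist"); cv2.imwrite("pics/w5.png",cv2.resize(f["pixels"],(800,600)))
E
```

```text
time: 14.83
position: [560.7, 130.0, 230.4]
orientation: [0.55, 3.091, 0.006]
wrist_force: [0.4, -0.2, 0.2]
gripper_width: 85.6
finger_force: 0.0
[0.12 0.38 0.08 1.27 0.   0.47]
t [ 0.012 -0.003  2.185] w [0.004 0.002 0.005] |w| 0.01
```

View pics/w5.png

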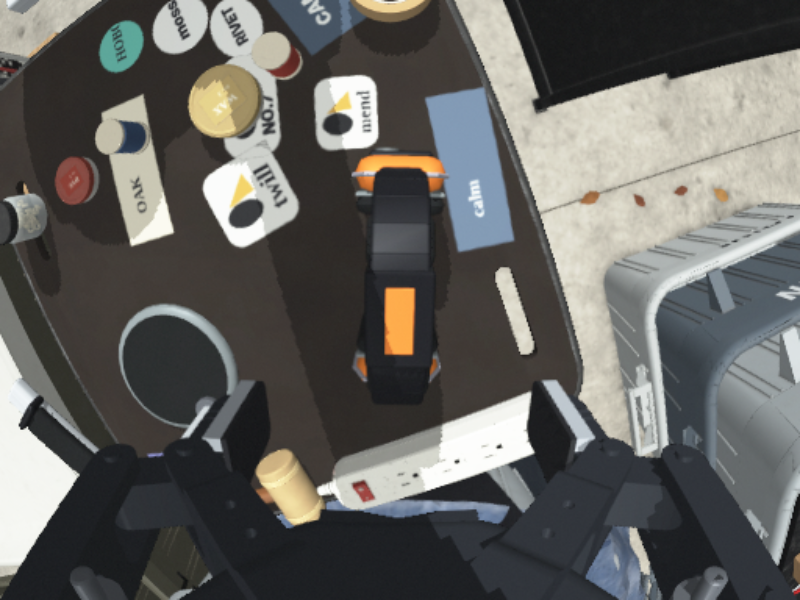

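The crown pad at (400,320) lies square and centred between the fingers at (235,430) and (560,430). I'll go down and grip it.

```bash
python3 -m pendant '[{"tx":0.01,"ty":0,"tz":0.5,"wx":0,"wy":0,"wz":0,"claw":1},{"tx":0.01,"ty":0,"tz":1,"wx":0,"wy":0,"wz":0,"claw":1},{"tx":0.01,"ty":0,"tz":1.5,"wx":0,"wy":0,"wz":0,"claw":1},{"tx":0.01,"ty":0,"tz":1.9,"wx":0,"wy":0,"wz":0,"claw":1},{"tx":0.01,"ty":0,"tz":2.18,"wx":0,"wy":0,"wz":0,"claw":1},{"tx":0.01,"ty":0,"tz":2.18,"wx":0,"wy":0,"wz":0,"claw":1},{"tx":0.01,"ty":0,"tz":2.18,"wx":0,"wy":0,"wz":0,"claw":0.3},{"tx":0.01,"ty":0,"tz":2.18,"wx":0,"wy":0,"wz":0,"claw":0},{"tx":0.01,"ty":0,"tz":2.18,"wx":0,"wy":0,"wz":0,"claw":-0.3},{"tx":0.01,"ty":0,"tz":2.18,"wx":0,"wy":0,"wz":0,"claw":-0.6}]' 50; python3 -m pendant '[{"tx":0,"ty":0,"tz":0,"wx":0,"wy":0,"wz":0,"claw":-0.6},{"tx":0,"ty":0,"tz":0,"wx":0,"wy":0,"wz":0,"claw":-0.6},{"tx":0,"ty":0,"tz":0,"wx":0,"wy":0,"wz":0,"claw":-0.6},{"tx":0,"ty":0,"tz":0,"wx":0,"wy":0,"wz":0,"claw":-0.6},{"tx":0,"ty":0,"tz":0,"wx":0,"wy":0,"wz":0,"claw":-0.6},{"tx":0,"ty":0,"tz":-0.1,"wx":0,"wy":0,"wz":0,"claw":-0.6},{"tx":0,"ty":0,"tz":-0.4,"wx":0,"wy":0,"wz":0,"claw":-0.6},{"tx":0,"ty":0,"tz":-0.8,"wx":0,"wy":0,"wz":0,"claw":-0.6},{"tx":0,"ty":0,"tz":-1.2,"wx":0,"wy":0,"wz":0,"claw":-0.6},{"tx":0,"ty":0,"tz":-1.6,"wx":0,"wy":0,"wz":0,"claw":-0.6}]' 50
python3 - <<'E'
from h import *
s=ctrl.state();print(s["joints"].round(2))
fr={c:ctrl.grab_frame(c) for c in("scene","side")}
fit(stand(1.2),np.array([560,131,80+s["position"][2]-143]),frames=fr)
# hanger from initial frames: rest pad is black, between lips
for c in("scene","side"):
    f=dict(np.load(c+"0.npz"));p=cloud(f);hsv=cv2.cvtColor(f["pixels"],cv2.COLOR_BGR2HSV);x,y,z=[p[...,i] for i in range(3)]
    u=az(.42);v=az(.42+np.pi/2)
    k=(z>145)&(z<182)&(np.abs((x-575)*v[0]+(y+108)*v[1])<40)&(np.abs((x-575)*u[0]+(y+108)*u[1])<100)
    for nm,kk in(("dark",k&(hsv[...,2]<70)),("light",k&(hsv[...,2]>110))):
        q=p[kk]; a=(q[:,:2]-[560,-113])@u[:2]; b=(q[:,:2]-[560,-113])@v[:2]
        print(c,nm,kk.sum(),"along",np.percentile(a,[1,5,25,50,75,95,99]).round(),"across",np.percentile(b,[2,50,98]).round(1))
        if nm=="dark":
            kk2=(a<40); cc=np.polyfit(a[kk2],b[kk2],1); print("slope",cc.round(3))
E
```

```text
time: 15.72
position: [561.9, 130.5, 145.1]
orientation: [0.551, 3.088, 0.006]
wrist_force: [-0.4, -0.3, 1.0]
gripper_width: 38.8
finger_force: 0.0
time: 16.55
position: [560.1, 130.4, 207.8]
orientation: [0.551, 3.092, 0.005]
wrist_force: [-0.3, -0.6, -2.1]
gripper_width: 32.7
finger_force: 50.8
[0.12 0.38 0.03 1.21 0.   0.47]
n 3689 c [560.  130.5 145. ] tilt 0.056 z [-0.02  -0.052  0.998] y az -0.363 med 2.61 crown [558.3 126.3 225.9]
scene dark 233 along [-31. -30. -16.   3.  22.  35.  78.] across [-17.7  -2.6  12.6]
slope [-0.022 -1.788]
scene light 199 along [-50. -49. -41.  50.  70.  78.  81.] across [-20.8  -1.4  14. ]
side dark 411 along [-27. -26.  -7.  18.  38.  87.  90.] across [-22.2  -7.   11.9]
slope [-0.017 -4.602]
side light 292 along [-47. -45. -34.  32.  64.  80.  84.] across [-20.8  -8.8   8.1]
```

```bash
python3 -m pendant '[{"tx":0,"ty":0,"tz":-0.5,"wx":0,"wy":0,"wz":0,"claw":-0.6},{"tx":0,"ty":0,"tz":-1,"wx":0,"wy":0,"wz":0,"claw":-0.6},{"tx":0,"ty":0,"tz":-1.5,"wx":0,"wy":0,"wz":0,"claw":-0.6},{"tx":0,"ty":0,"tz":-2,"wx":0,"wy":0,"wz":0,"claw":-0.6},{"tx":0,"ty":0,"tz":-2.5,"wx":0,"wy":0,"wz":0.1,"claw":-0.6},{"tx":0,"ty":0,"tz":-3,"wx":0,"wy":0,"wz":0.2,"claw":-0.6},{"tx":0,"ty":0,"tz":-3.4,"wx":0,"wy":0,"wz":0.3,"claw":-0.6},{"tx":0,"ty":0,"tz":-3.4,"wx":0,"wy":0,"wz":0.4,"claw":-0.6},{"tx":0,"ty":0,"tz":-3.4,"wx":0,"wy":0,"wz":0.5,"claw":-0.6},{"tx":0,"ty":0,"tz":-3.4,"wx":0,"wy":0,"wz":0.6,"claw":-0.6}]' 50
python3 - <<'E'
from h import *
s=ctrl.state();print(s["joints"].round(2))
rows([565,-114,340],frame([0,0,-1],az(.40)),s)
E
```

```text
time: 17.48
position: [560.5, 130.0, 342.7]
orientation: [1.448, 2.788, 0.005]
wrist_force: [0.9, -0.7, -2.0]
gripper_width: 32.7
finger_force: 50.8
[0.12 0.38 0.38 1.56 0.   1.07]
t [-5.054 -3.416  0.05 ] w [ 0.003 -0.002  0.213] |w| 0.21
```

```bash
python3 -m pendant '[{"tx":-0.5,"ty":-0.34,"tz":0,"wx":0,"wy":0,"wz":0.02,"claw":-0.6},{"tx":-1.1,"ty":-0.75,"tz":0,"wx":0,"wy":0,"wz":0.05,"claw":-0.6},{"tx":-1.8,"ty":-1.2,"tz":0,"wx":0,"wy":0,"wz":0.08,"claw":-0.6},{"tx":-2.5,"ty":-1.7,"tz":0,"wx":0,"wy":0,"wz":0.11,"claw":-0.6},{"tx":-3.2,"ty":-2.15,"tz":0,"wx":0,"wy":0,"wz":0.14,"claw":-0.6},{"tx":-3.9,"ty":-2.6,"tz":0,"wx":0,"wy":0,"wz":0.17,"claw":-0.6},{"tx":-4.5,"ty":-3.05,"tz":0,"wx":0,"wy":0,"wz":0.2,"claw":-0.6},{"tx":-4.9,"ty":-3.3,"tz":0,"wx":0,"wy":0,"wz":0.21,"claw":-0.6},{"tx":-5.05,"ty":-3.42,"tz":0,"wx":0,"wy":0,"wz":0.21,"claw":-0.6},{"tx":-5.05,"ty":-3.42,"tz":0,"wx":0,"wy":0,"wz":0.21,"claw":-0.6}]' 50
python3 - <<'E'
from h import *
s=ctrl.state();print(s["joints"].round(2))
fr={c:ctrl.grab_frame(c) for c in("scene","side")}
zc=s["position"][2]-2.8-60
Rh=R.from_matrix(np.c_[az(.4),az(.4+np.pi/2),[0,0,1]])
for cams in(("scene",),("side",),("scene","side")): fit(Rh,np.array([565,-114,zc]),cams,zmin=188,frames=fr)
u=az(.40);v=az(.40+np.pi/2)
for c in fr:
    f=fr[c];p=cloud(f);hsv=cv2.cvtColor(f["pixels"],cv2.COLOR_BGR2HSV);x,y,z=[p[...,i] for i in range(3)]
    k=(z>150)&(z<180)&(np.abs((x-575)*v[0]+(y+108)*v[1])<25)&(np.abs((x-575)*u[0]+(y+108)*u[1])<100)
    q=p[k];a=(q[:,:2]-[565,-114])@u[:2]; b=(q[:,:2]-[565,-114])@v[:2];print(c,k.sum(),np.percentile(a,[1,50,99]).round(),np.percentile(b,[2,50,98]).round())
cv2.imwrite("pics/s6.png",cv2.resize(fr["side"]["pixels"][80:272,170:426],(768,576)))
E
```

```text
time: 18.32
position: [565.6, -115.4, 341.6]
orientation: [-1.728, -2.622, -0.006]
wrist_force: [-0.4, 0.6, -3.1]
gripper_width: 33.1
finger_force: 50.8
[-0.31  0.39  0.39  1.56  0.    0.85]
n 2567 c [ 562.9 -114.9  275.5] tilt 0.059 z [-0.053 -0.026  0.998] y az 1.962 med 2.25 crown [ 558.6 -117.   356.4]
n 4347 c [ 567.2 -112.6  277.3] tilt 0.049 z [-0.018 -0.046  0.999] y az 1.969 med 2.17 crown [ 565.7 -116.2  358.2]
n 6883 c [ 564.9 -113.6  276.1] tilt 0.05 z [-0.027 -0.042  0.999] y az 1.968 med 2.28 crown [ 562.7 -117.   357. ]
scene 466 [-54.   5.  80.] [-15.   1.  17.]
side 346 [-51. -22.  86.] [-18.  -6.  13.]
```

View pics/s6.png

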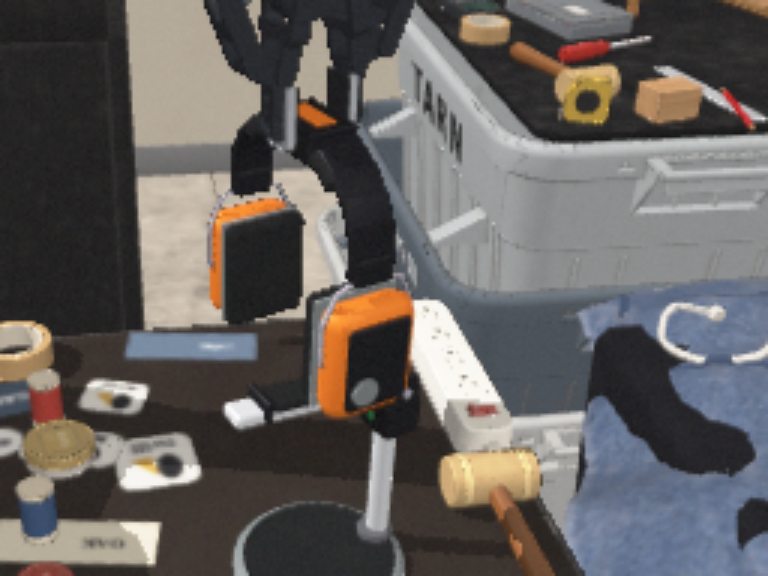

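The headband is held square above the arm, with one cup on each side: (255,260) and (365,355), arm tip at (245,412). I'll lower it.

```bash
python3 -m pendant '[{"tx":0,"ty":0.02,"tz":0.4,"wx":0,"wy":0,"wz":0,"claw":-0.6},{"tx":0,"ty":0.02,"tz":0.9,"wx":0,"wy":0,"wz":0,"claw":-0.6},{"tx":0,"ty":0.02,"tz":1.4,"wx":0,"wy":0,"wz":0,"claw":-0.6},{"tx":0,"ty":0.02,"tz":1.9,"wx":0,"wy":0,"wz":0,"claw":-0.6},{"tx":0,"ty":0.02,"tz":2.4,"wx":0,"wy":0,"wz":0,"claw":-0.6},{"tx":0,"ty":0.02,"tz":2.9,"wx":0,"wy":0,"wz":0,"claw":-0.6},{"tx":0,"ty":0.02,"tz":3.3,"wx":0,"wy":0,"wz":0,"claw":-0.6},{"tx":0,"ty":0.02,"tz":3.6,"wx":0,"wy":0,"wz":0,"claw":-0.6},{"tx":0,"ty":0.02,"tz":3.8,"wx":0,"wy":0,"wz":0,"claw":-0.6},{"tx":0,"ty":0.02,"tz":3.9,"wx":0,"wy":0,"wz":0,"claw":-0.6}]' 50; python3 -m pendant '[{"tx":0,"ty":0,"tz":0.05,"wx":0,"wy":0,"wz":0,"claw":-0.6},{"tx":0,"ty":0,"tz":0.1,"wx":0,"wy":0,"wz":0,"claw":-0.6},{"tx":0,"ty":0,"tz":0.15,"wx":0,"wy":0,"wz":0,"claw":-0.6},{"tx":0,"ty":0,"tz":0.2,"wx":0,"wy":0,"wz":0,"claw":-0.6},{"tx":0,"ty":0,"tz":0.25,"wx":0,"wy":0,"wz":0,"claw":-0.6},{"tx":0,"ty":0,"tz":0.3,"wx":0,"wy":0,"wz":0,"claw":-0.6},{"tx":0,"ty":0,"tz":0.35,"wx":0,"wy":0,"wz":0,"claw":-0.6},{"tx":0,"ty":0,"tz":0.4,"wx":0,"wy":0,"wz":0,"claw":-0.6},{"tx":0,"ty":0,"tz":0.43,"wx":0,"wy":0,"wz":0,"claw":-0.6},{"tx":0,"ty":0,"tz":0.43,"wx":0,"wy":0,"wz":0,"claw":-0.6}]' 50
```

```text
time: 19.25
position: [566.5, -111.4, 185.9]
orientation: [-1.722, -2.626, -0.006]
wrist_force: [0.1, 0.4, -1.7]
gripper_width: 32.8
finger_force: 50.8
time: 20.08
position: [567.1, -113.2, 169.6]
orientation: [1.725, 2.624, 0.006]
wrist_force: [-0.0, 0.0, -0.8]
gripper_width: 32.7
finger_force: 50.9
```

```bash
python3 -m pendant '[{"tx":0,"ty":0,"tz":0.02,"wx":0,"wy":0,"wz":0,"claw":-0.6},{"tx":0,"ty":0,"tz":0.04,"wx":0,"wy":0,"wz":0,"claw":-0.6},{"tx":0,"ty":0,"tz":0.06,"wx":0,"wy":0,"wz":0,"claw":-0.6},{"tx":0,"ty":0,"tz":0.08,"wx":0,"wy":0,"wz":0,"claw":-0.6},{"tx":0,"ty":0,"tz":0.1,"wx":0,"wy":0,"wz":0,"claw":-0.6},{"tx":0,"ty":0,"tz":0.1,"wx":0,"wy":0,"wz":0,"claw":-0.6},{"tx":0,"ty":0,"tz":0.1,"wx":0,"wy":0,"wz":0,"claw":-0.6},{"tx":0,"ty":0,"tz":0.1,"wx":0,"wy":0,"wz":0,"claw":-0.6},{"tx":0,"ty":0,"tz":0.1,"wx":0,"wy":0,"wz":0,"claw":-0.6},{"tx":0,"ty":0,"tz":0.1,"wx":0,"wy":0,"wz":0,"claw":-0.6}]' 50
python3 - <<'E'
from h import *
fr={c:ctrl.grab_frame(c) for c in("scene","side")}
fit(R.from_matrix(np.c_[az(.4),az(.4+np.pi/2),[0,0,1]]),np.array([565,-114,102.]),frames=fr)
cv2.imwrite("pics/s7.png",cv2.resize(fr["side"]["pixels"][140:284,190:382],(768,576)))
E
```

```text
time: 20.92
position: [567.3, -113.2, 166.0]
orientation: [1.725, 2.624, 0.007]
wrist_force: [-0.9, 0.1, -0.7]
gripper_width: 33.1
finger_force: 50.9
n 5228 c [ 565.5 -112.8   98.3] tilt 0.076 z [-0.073 -0.022  0.997] y az 1.968 med 2.75 crown [ 559.6 -114.6  179. ]
```

View pics/s7.png

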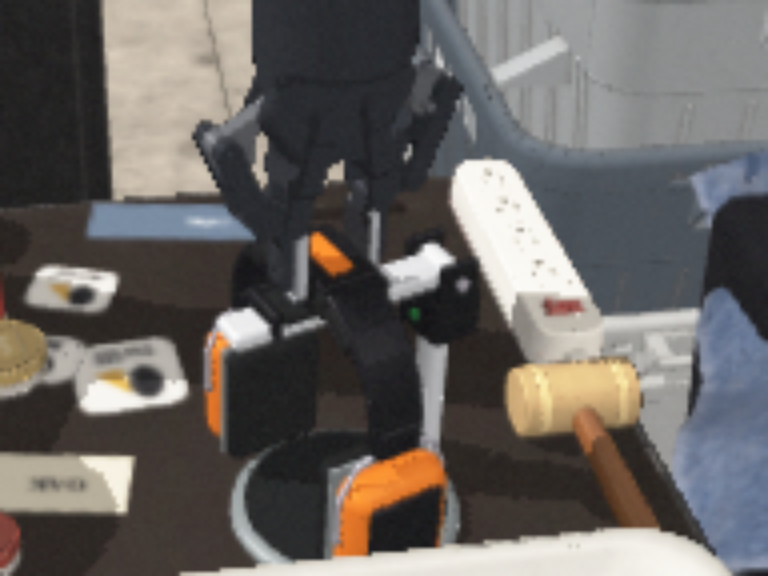

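The headband is seated over the arm, with cups on both sides and the green light at (415,313). I'll open the gripper and lift away.

```bash
python3 -m pendant '[{"tx":0,"ty":0,"tz":0,"wx":0,"wy":0,"wz":0,"claw":-0.2},{"tx":0,"ty":0,"tz":0,"wx":0,"wy":0,"wz":0,"claw":-0.1},{"tx":0,"ty":0,"tz":0,"wx":0,"wy":0,"wz":0,"claw":0},{"tx":0,"ty":0,"tz":0,"wx":0,"wy":0,"wz":0,"claw":0.1},{"tx":0,"ty":0,"tz":0,"wx":0,"wy":0,"wz":0,"claw":0.2},{"tx":0,"ty":0,"tz":0,"wx":0,"wy":0,"wz":0,"claw":0.3},{"tx":0,"ty":0,"tz":0,"wx":0,"wy":0,"wz":0,"claw":0.4},{"tx":0,"ty":0,"tz":0,"wx":0,"wy":0,"wz":0,"claw":0.4},{"tx":0,"ty":0,"tz":0,"wx":0,"wy":0,"wz":0,"claw":0.4},{"tx":0,"ty":0,"tz":0,"wx":0,"wy":0,"wz":0,"claw":0.4}]' 50;python3 -m pendant '[{"tx":0,"ty":0,"tz":-0.1,"wx":0,"wy":0,"wz":0,"claw":0.4},{"tx":0,"ty":0,"tz":-0.3,"wx":0,"wy":0,"wz":0,"claw":0.4},{"tx":0,"ty":0,"tz":-0.6,"wx":0,"wy":0,"wz":0,"claw":0.4},{"tx":0,"ty":0,"tz":-1,"wx":0,"wy":0,"wz":0,"claw":0.4},{"tx":0,"ty":0,"tz":-1.5,"wx":0,"wy":0,"wz":0,"claw":0.4},{"tx":0,"ty":0,"tz":-2,"wx":0,"wy":0,"wz":0,"claw":0.4},{"tx":0,"ty":0,"tz":-2.5,"wx":0,"wy":0,"wz":0,"claw":0.4},{"tx":0,"ty":0,"tz":-3,"wx":0,"wy":0,"wz":0,"claw":0.4},{"tx":0,"ty":0,"tz":-3,"wx":0,"wy":0,"wz":0,"claw":0.4},{"tx":0,"ty":0,"tz":-3,"wx":0,"wy":0,"wz":0,"claw":0.4}]' 50
python3 - <<'E'
from h import *
fr={c:ctrl.grab_frame(c) for c in("scene","side")}
fit(R.from_matrix(np.c_[az(.4),az(.4+np.pi/2),[0,0,1]]),np.array([565,-114,102.]),frames=fr)
cv2.imwrite("pics/s8.png",cv2.resize(fr["side"]["pixels"][140:284,190:382],(768,576)))
E
```

```text
time: 21.85
position: [567.2, -113.1, 165.9]
orientation: [1.725, 2.624, 0.007]
wrist_force: [1.0, -0.1, 0.4]
gripper_width: 59.9
finger_force: 0.0
time: 22.68
position: [567.9, -113.8, 287.8]
orientation: [1.723, 2.621, 0.008]
wrist_force: [0.8, 0.3, -1.1]
gripper_width: 59.7
finger_force: 0.0
n 5345 c [ 567.  -112.7   97.7] tilt 0.045 z [-0.043 -0.013  0.999] y az 1.961 med 2.57 crown [ 563.5 -113.7  178.7]
```

View pics/s8.png

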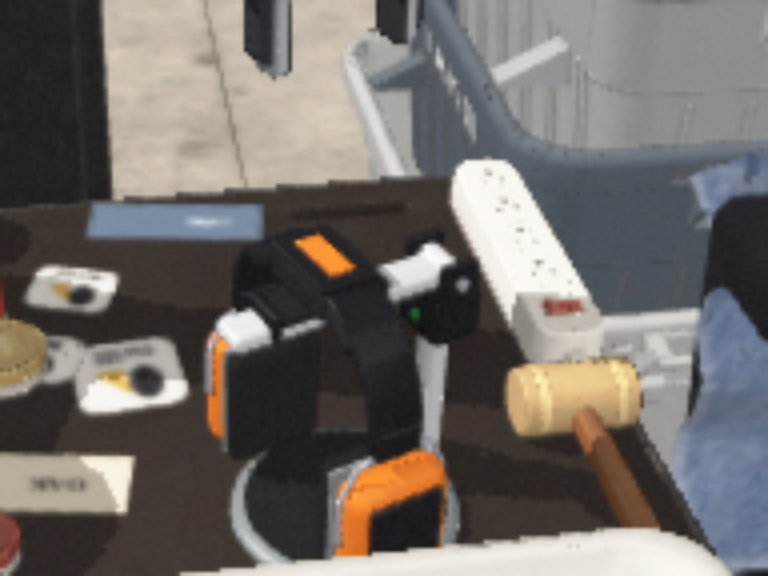

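The defenders hang square on the rest, crown at (325,255) and about 179 mm high, which means the arm is fully down. The gripper is clear, so I'm handing in.

```bash
python3 -c "
from cell import ctrl
print(ctrl.finish_job())"
```

```text
the job is handed in; nothing more can be done
None
```

The ear defenders were stood upright on their cups and released, then hung over the hanger's rest with one cup each side. My last fit put the crown at about 179 mm, so the arm should be fully down; the job was handed in at about 23 s, and no verdict came back.

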